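# Show the inside of a tagine lid to the inspection camera

## Robot

A 7-joint arm with a two-finger parallel gripper is mounted at the origin on the work surface. World frame = base frame: x ahead of the robot, y to its left, z up, the work surface at z = 0. Lengths are in m, angles in rad, forces in N, time in s.
With the tool pointing down it reaches from about 0.35 to 0.9 m from the base axis. Payload 8.1 kg.
Tool frame: the origin (TCP) lies between the finger pads; the fingertips stand ahead of it and the grasp point (between the pads) is the TCP (arm.nose_length is the z of the fingertips in the tool frame, in m); z points along the fingers, y is the line along which they close (so a half turn about z gives the same grasp; the last joint's range is limited). The gripper opens to 92 mm and grips with 3 to 60 N. Pads are 19 mm wide; open, the fingers measure 130 mm over their backs; the gripper's body (75 mm by 190 mm) begins 47 mm behind the grasp point.
Start: joints at [-1.332, 0.434, 0.025, 1.573, -0.012, 1.134, -0.075], TCP at [0.21, 0.589, 0.246] pointing down, gripper open.
Joint ranges: [-2.62, 2.62], [-0.44, 2.09], [-1.27, 1.32], [0.08, 2.57], [-1.32, 4.46], [0.12, 2], [-2.74, 2.74]. Speed limits (rad/s): [2.22, 2.22, 3.01, 3.01, 3.14, 3.14, 3.14].

## Interface

Orientations are given as a rotation vector (axis times angle).
In Python, from cell import sensors, optics, arm gives the robot as it stands.
- The arm moves only by the tool arm_command, never from a script. Its argument "deltas" is one flat list of numbers, 7 for each row, row after row: the turn, a rotation vector about the world's x, y, z as a fraction of full scale, then the shift along the world's x, y, z as a fraction of full scale, then the finger opening in mm, from 0 to 91.8. In form: [wx, wy, wz, dx, dy, dz, fingers, wx, wy, wz, dx, dy, dz, fingers, ...]. A call has 1 to 20 rows; each row is the pose to reach, as a shift and turn from the pose commanded when the call began; what a row does not reach only later rows make up. Full scale, the value 1, is 1 m for a shift and 90 degrees for a turn. A row lasts 1/10 s, in which the tool goes at most 50 mm and 8.59 degrees, less where a joint would pass 70% of its speed; a pose out of reach is approached as far as the arm can. A call with a number of a shift or a turn outside -1 to 1 is refused whole. A call with a gripper value outside its range is refused whole. The fingers move at their own pace and stop on an object; "force" is the grip in N (left out, the last holds). Time passes only in rows, so rows that repeat a pose let the fingers close. It gives the time, the measured TCP pose, the force, the opening and the grip force at its end, in the units of the state.
- sensors.observe(): the state, without advancing time (a new reading comes with each control period).
- optics.get_image(name): name is "scene" or "top"; returns the picture (400x640x3 uint8, blue, green, red); there is no depth.
- optics.calibration(name): a dict with "camera_matrix" (3x3 intrinsics, pixels), "D" ([k1, k2, p1, p2, k3] as OpenCV has them; the pictures are not rectified), "rvec" (rotation vector, rad) and "tvec" (3), from world to camera coordinates, as OpenCV has them. Camera axes: x right, y down, z forward; pixel columns grow to the right and rows downward; lengths in m; the calibration is good to about 2 mm. A picture is of the moment at which its call begins. calibration takes no time and is no camera call.
- arm.sign_off(): hands the job in; it is judged then, once.
The state is a dict: "clock": time; "joints": joint angles; "dq": joint speeds; "joint_efforts": joint torques, N m; "position": TCP position; "ee_rot": TCP orientation; "force": force on the tool from outside, world axes, zero at the start; "ft_torque": the same for the moment, N m; "width": opening from 0.0 (shut) to 1.0 (fully open); "gripper_force": force on a finger pad.
Only numpy, scipy, OpenCV 4.12 (cv2) and the standard library are available. Lean on these libraries where they do the work, as an engineer would, in place of code of your own. Each camera call takes 0.05 s, during which the arm holds its last target. There are 200 camera calls.

## Task

On the ware board one small tagine has a tall cone-shaped lid: lift that lid off its dish and show its hollow inside to the inspection camera, with the open mouth squarely facing the lens, centred on it, and the rim about 15 cm in front of the lens. Finish while still holding the lid there, steady in the air. Leave its dish, the other ware, the tool jar and the camera where they stand, and do not let the lid touch the camera.

Things in the scene. Friction and masses are not known exactly. Their poses are not given: they have to be found in the camera images.
- cone_lid: The part to show: hollow terracotta cone lid, 116 mm across the rim, wall 5 mm, 122 mm tall, 0.22-0.35 kg, same all round. Cone narrows to a 32 mm shoulder 83 mm above the rim; on it a straight cylindrical knob, 30 mm diameter, 83 to 122 mm above the rim. Origin: centre of the mouth in the rim plane; z from mouth to knob. Rim sits loose (3 mm play) on the dish's ledge, 14 mm below the dish's edge.
- knob_top (a point): Centre of the top of the cone lid's knob, 122 mm from the lid's origin along its z.
- cone_dish: The dish that the cone lid sits on: round terracotta dish 144 mm across the edge, 40 mm high, about 0.45 kg, loose on the ware board. Origin: centre of its underside, z up.
- lens (a point): Inspection camera: grey box with black lens in a white ring light 80 mm across, in a U-bracket, beyond the board on the robot's left, looking up at a slant, roughly back to the robot. Origin: centre of the lens front, about 105 mm above the bench. z points out of the lens along its line of sight (22 to 40 degrees from vertical, varies); y is level. Fixed; the tilt joint is stiff (3 N m).
- ware_board: Wooden ware board, 170 mm (its x) by 500 mm (its y), on two battens, top 40 mm above the bench, fixed. Origin: centre of its underside. It carries in a row along y, 160 mm apart and in any order, the cone-lidded tagine, the dome-lidded tagine and the open bowl.
- dome_lid: Bystander: low domed terracotta lid with a knob, 116 mm across, 78 mm tall in all, on its own dish. Origin: centre of its mouth, z up.
- dome_dish: Bystander: the dish under the domed lid, same shape as the other dish (144 mm across, 40 mm high). Origin: centre of its underside.
- bowl: Bystander: open terracotta bowl 124 mm across, 55 mm high, on the ware board. Origin: centre of its underside.
- tool_jar: Bystander: clay jar 84 mm across, 100 mm high, with wooden tools standing in it up to 190 mm above the bench, loose on the bench beyond the board on the right. Origin: centre of its underside.
- camera_stand: The camera's round foot with its U-bracket (and the camera it carries). Origin: centre of its underside on the bench; the lens looks towards its -x side.
- banding_wheel: Bystander: iron banding wheel (small hand turntable) with a wooden bat, 180 mm across, 66 mm high, fixed on the bench at the left. Origin: centre of its underside.
Mind the look-alikes: they are no part of the job. Leave any black or blue look-alike of the cone_lid alone.

How it is judged:
By the outcome, as a careful person would: the job done as asked, in the order asked, and still so for the second after the job is handed in, while the arm keeps its last pose, push and grip.
It also fails if it takes over 32 s, if anything falls off the work surface, if the arm or the gripper's body presses on something with over 40 N, if the wrist force passes 120 N, or if a joint passes its speed limit or range.

## Working session

There is one attempt and no reset: what is moved stays moved. The work goes in short steps, Python scripts to look and compute and a tool call to move; the robot and the scene stay as the last step left them, time stands still between calls to the robot, and variables do not carry over. Pictures are saved under pics/ and viewed, at most 10 in all, crops included, and the job is handed in when it is done.

Besides the shell and the picture viewer there is one more tool, called after ">>>" by a JSON object that holds its "api" and its "payload", one argument or row to a line. arm_command: Moves the arm, as the interface text tells. Its arguments: {"type":"object","properties":{"deltas":{"type":"array","items":{"type":"number"}},"force":{"type":"number"}},"required":["deltas"]}

```bash
ls; mkdir -p pics; python3 - <<'E'
from cell import sensors, optics, arm
import cv2,numpy as np
print(sensors.observe(), arm.nose_length)
for n in ("scene","top"):
    im=optics.get_image(n); cv2.imwrite(f"pics/{n}0.png",im)
    c=optics.calibration(n); R=cv2.Rodrigues(c["rvec"])[0]; print(n,c["camera_matrix"],c["D"],(-R.T@np.ravel(c["tvec"])),R)
E
```

```text
pics
{'clock': 0.0, 'joints': array([-1.33161938,  0.43520655,  0.02496398,  1.57408464, -0.01159657,
        1.13399103, -0.07513288]), 'dq': array([ 0.00142945, -0.00149945,  0.00141984, -0.00050429, -0.00024511,
       -0.0014756 ,  0.00126919]), 'joint_efforts': array([-1.21688154e-03, -6.67844367e+01,  9.84194018e-01, -3.14463794e+01,
       -6.07051374e-02,  4.24821989e-02,  1.85726058e-04]), 'position': array([0.20936439, 0.58838737, 0.24495987]), 'ee_rot': array([-5.34375408e-01, -3.09568438e+00,  2.41842085e-03]), 'force': array([-0.49684145,  0.31369953, -0.42077819]), 'ft_torque': array([0.02512898, 0.00064037, 0.02149834]), 'gripper_force': 0.0, 'width': 0.9985774621221173} 0.019
scene [[364.28940424   0.         315.88869073]
 [  0.         364.28940424 197.73929346]
 [  0.           0.           1.        ]] [-0.06498273  0.          0.          0.          0.        ] [ 1.10481842 -0.52589595  0.80158477] [[ 0.71983515  0.6940062   0.01388333]
 [ 0.45086693 -0.45225264 -0.76953659]
 [-0.52778439  0.56019902 -0.63845179]]
top [[373.15037712   0.         316.94747677]
 [  0.         373.15037712 199.00138144]
 [  0.           0.           1.        ]] [0.02158271 0.         0.         0.         0.        ] [0.37953974 0.06107708 1.11307147] [[-0.02774378 -0.99957015  0.00947597]
 [-0.98991069  0.02615551 -0.13925771]
 [ 0.13895    -0.0132439  -0.99021083]]
```

View pics/scene0.png

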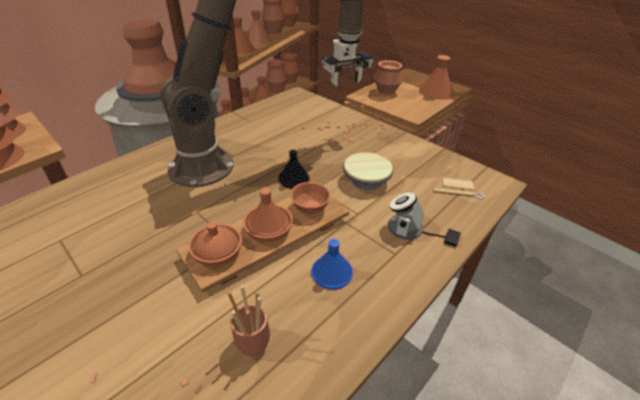

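View pics/top0.png

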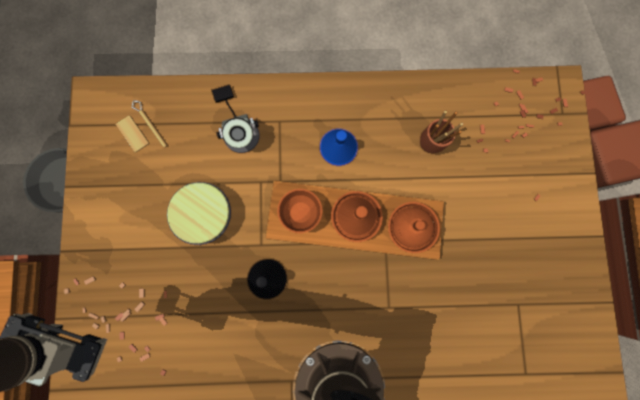

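Candidates: the terracotta cone lid at scene (267,215) / top (358,212), the black cone at scene (293,170) / top (267,278), the blue cone at scene (333,265) / top (340,147), and the low dome lid at scene (212,240) / top (415,225). I choose the middle terracotta tall cone. The inspection camera is at scene (403,205) / top (238,132). Next I check the choice in a close crop.

```bash
python3 - <<'E'
import cv2,numpy as np
s=cv2.imread("pics/scene0.png");t=cv2.imread("pics/top0.png")
f=lambda im,x,y,w,h,k:cv2.resize(im[y:y+h,x:x+w],None,fx=k,fy=k,interpolation=cv2.INTER_NEAREST)
a=np.hstack([f(s,235,180,80,70,5),f(s,375,180,80,70,5)]);b=np.hstack([f(t,318,170,80,70,5) [:250],f(t,200,100,80,70,5)[:250]])
cv2.imwrite("pics/crop1.png",np.vstack([a[:350],b]))
E
```

```text
(no output)
```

View pics/crop1.png

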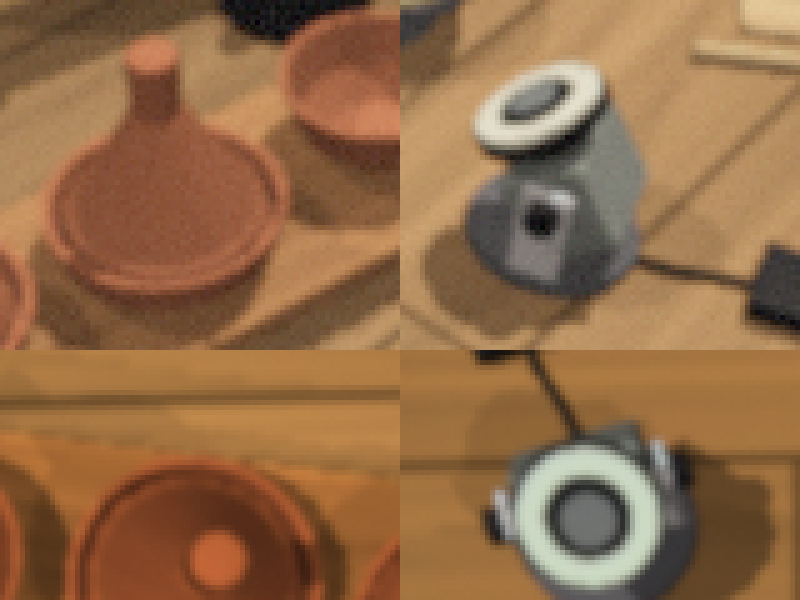

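The crop confirms the terracotta tall cone with its straight knob. Its knob top is at scene ≈(265.6,191) and top ≈(361.6,211.6). The white ring's centre is at scene ≈(403,201) and top ≈(237.6,134). Now to compute positions.

```bash
cat > h.py <<'E'
from cell import sensors, optics, arm
import cv2,numpy as np
from scipy.optimize import least_squares
C={n:optics.calibration(n) for n in ("scene","top")}
def ray(n,p):
    c=C[n];R=cv2.Rodrigues(c["rvec"])[0]
    u=cv2.undistortPoints(np.float64(p).reshape(-1,1,2),c["camera_matrix"],np.array(c["D"])).reshape(-1,2)
    d=np.c_[u,np.ones(len(u))]@R
    return -R.T@np.ravel(c["tvec"]),d/np.linalg.norm(d,axis=1)[:,None]
def tri(ps,pt):
    A=0;b=0;L=[ray("scene",ps),ray("top",pt)]
    for o,d in L:
        P=np.eye(3)-np.outer(d[0],d[0]);A=A+P;b=b+P@o
    x=np.linalg.solve(A,b)
    return x,[np.linalg.norm(np.cross(x-o,d[0])) for o,d in L]
def onz(n,p,z):
    o,d=ray(n,p);return o+d*((z-o[2])/d[:,2])[:,None]
E
python3 - <<'E'
from h import *
k,e=tri((265.6,191),(361.6,211.6));print("knob",k,e)
W={}
for n,(cx,cy) in (("scene",(403,201)),("top",(237.6,134))):
    im=cv2.imread(f"pics/{n}0.png")[cy-25:cy+25,int(cx)-25:int(cx)+25]
    im=cv2.resize(im,None,fx=8,fy=8,interpolation=cv2.INTER_LINEAR)
    m=im.min(2); mask=(m>(135 if n=="scene" else 145)).astype(np.uint8)
    cs=cv2.findContours(mask,cv2.RETR_EXTERNAL,cv2.CHAIN_APPROX_NONE)[0]
    c=max(cs,key=cv2.contourArea);c=cv2.convexHull(c)
    sub=lambda p:(np.float64(p)+.5)/8-.5+[int(cx)-25,cy-25]
    el=cv2.fitEllipse(c);print(n,sub(el[0]),np.array(el[1])/8,el[2],len(c),m.max())
    t=cv2.ellipse2Poly(tuple(int(v*1) for v in el[0]),(int(el[1][0]/2),int(el[1][1]/2)),int(el[2]),0,360,10)
    a=np.deg2rad(el[2]);q=np.linspace(0,2*np.pi,36,0)
    P=np.array(el[0])+np.c_[np.cos(q)*el[1][0]/2,np.sin(q)*el[1][1]/2]@np.array([[np.cos(a),np.sin(a)],[-np.sin(a),np.cos(a)]])
    W[n]=sub(P);W[n+"c"]=sub(el[0])
c0,e=tri(W["scenec"],W["topc"]);print("lens",c0,e)
def nrm(v):return np.array([np.sin(v[0])*np.cos(v[1]),np.sin(v[0])*np.sin(v[1]),np.cos(v[0])])
def res(v,names):
    n=nrm(v);r=[]
    c=v[3:6] if len(v)>3 else c0
    for s in names:
        o,d=ray(s,W[s]);X=o+d*(((c-o)@n)/(d@n))[:,None];r.append(np.linalg.norm(X-c,axis=1)-v[2])
    return np.concatenate(r)
for nm in (("scene",),("top",),("scene","top")):
    for az in (-2.8,):
        s=least_squares(res,[.5,az,.04],args=(nm,));print(nm,np.rad2deg(s.x[:2]),s.x[2],s.cost**.5)
s=least_squares(res,[.5,-2.8,.04,*c0],args=(("scene","top"),));print(np.rad2deg(s.x[:2]),s.x[2:],s.cost**.5)
# ears
for p in ((218.6,133),(253,122.5)): print(onz("top",p,.085))
# dish edge / banding wheel
print("wheel",onz("top",(199,213),.066))
E
```

```text
knob [ 0.47628652 -0.06084227  0.18367592] [np.float64(0.0018616828930389413), np.float64(0.0018616828930389322)]
scene [402.12308121 200.00417709] [13.60758495 28.02662659] 65.59620666503906 50 205
top [235.4780407  132.64836311] [27.11912918 32.71380615] 105.94091796875 58 198
lens [0.71557755 0.27038137 0.09696562] [np.float64(0.0009806441476600959), np.float64(0.0009806441476599074)]
('scene',) [  31.33288914 -158.65038522] 0.04161763003437567 0.006337443177337421
('top',) [  48.98972781 -175.96351572] 0.044346309895018976 0.0017522628831086096
('scene', 'top') [  31.54092211 -158.85388482] 0.041635895024911586 0.011051393673643533
[  31.89654619 -159.08356944] [0.04168658 0.71489111 0.26990117 0.09759937] 0.009623032864894998
[[0.72037332 0.32126593 0.085     ]]
[[0.74914914 0.22375994 0.085     ]]
wheel [[0.49557703 0.37884271 0.066     ]]
```

```bash
python3 - <<'E'
from h import *
W={};CC={}
for n,(cx,cy) in (("scene",(402,200)),("top",(237,133))):
    im=cv2.imread(f"pics/{n}0.png")[cy-25:cy+25,cx-25:cx+25]
    im=cv2.resize(im,None,fx=8,fy=8,interpolation=cv2.INTER_LINEAR)
    m=im.min(2); mask=(m>(135 if n=="scene" else 140)).astype(np.uint8)
    if n=="top":
        b,g,r=[im[...,i].astype(int) for i in range(3)]
        mask=((m>140)&(g-b>8)).astype(np.uint8)
    cs,h=cv2.findContours(mask,cv2.RETR_CCOMP,cv2.CHAIN_APPROX_NONE)
    sub=lambda p:(np.float64(p)+.5)/8-.5+[cx-25,cy-25]
    i=max(range(len(cs)),key=lambda i:cv2.contourArea(cs[i]) if h[0][i][3]<0 else 0)
    kids=[j for j in range(len(cs)) if h[0][j][3]==i]
    j=max(kids,key=lambda j:cv2.contourArea(cs[j]))
    o=cv2.convexHull(cs[i])
    pts=cs[i].reshape(-1,2).astype(float)
    el=cv2.fitEllipse(cs[j]); 
    if n=="top":  # drop ear directions
        d=pts-np.array(el[0]);a=np.rad2deg(np.arctan2(d[:,1],d[:,0]))
        keep=~((abs(a)>155)|((a>-50)&(a<5)));pts=pts[keep]
    eo=cv2.fitEllipse(pts.astype(np.float32))
    for q,e in (("out",eo),("in",el)): print(n,q,sub(e[0]).round(2),(np.array(e[1])/8).round(2),round(e[2]))
    for q,e in (("o",eo),("i",el)):
        a=np.deg2rad(e[2]);t=np.linspace(0,2*np.pi,36,0)
        W[n+q]=sub(np.array(e[0])+np.c_[np.cos(t)*e[1][0]/2,np.sin(t)*e[1][1]/2]@np.array([[np.cos(a),np.sin(a)],[-np.sin(a),np.cos(a)]]))
        CC[n+q]=sub(e[0])
def nrm(v):return np.array([np.sin(v[0])*np.cos(v[1]),np.sin(v[0])*np.sin(v[1]),np.cos(v[0])])
for q in "oi":
    c0,e=tri(CC["scene"+q],CC["top"+q]);print(q,"centre",c0,e[0])
    def res(v,names):
        n=nrm(v);r=[]
        for s in names:
            c=c0
            o,d=ray(s,W[s+q]);oc,dc=ray(s,CC[s+q]);c=oc+dc[0]*((c0-oc)@n)/(dc[0]@n)
            X=o+d*(((c0-o)@n)/(d@n))[:,None];r.append(np.linalg.norm(X-c,axis=1)-v[2])
        return np.concatenate(r)
    for nm in (("scene",),("top",),("scene","top")):
        s=least_squares(res,[.5,-2.8,.04],args=(nm,));print(nm,np.rad2deg(s.x[:2]).round(1),s.x[2].round(4),s.cost**.5)
E
```

```text
scene out [402.11 200.01] [13.41 27.96] 66
scene in [401.81 200.13] [ 5.87 15.79] 64
top out [237.06 132.98] [27.33 28.76] 123
top in [237.09 133.04] [16.84 17.99] 109
o centre [0.71547272 0.2669561  0.09830438] 0.0007951936725292677
('scene',) [  31.8 -159.3] 0.0414 0.004231615005342485
('top',) [  14.1 -127.6] 0.0388 0.001041358812027702
('scene', 'top') [  31.  -155.7] 0.0396 0.007232544724805842
i centre [0.71510843 0.26667557 0.097913  ] 0.00038706868856100196
('scene',) [  37.1 -168.6] 0.0235 0.0014233965553198285
('top',) [  35.5 -164.2] 0.0244 0.0008442429800795977
('scene', 'top') [  37.6 -170. ] 0.0243 0.00308755200534143
```

```bash
python3 - <<'E'
from h import *
c=np.array([.7155,.2668,.0985]);t=np.linspace(0,2*np.pi,60,0)
for az in (-160,-163.4,-167):
  for ti in (28,31,34,37,40):
    T,A=np.deg2rad([ti,az]);y=np.array([-np.sin(A),np.cos(A),0]);z=np.array([np.sin(T)*np.cos(A),np.sin(T)*np.sin(A),np.cos(T)]);x=np.cross(y,z)
    X=c+.04*(np.cos(t)[:,None]*x+np.sin(t)[:,None]*y);L=[]
    for n in C:
        k=C[n];p=cv2.projectPoints(X,k["rvec"],k["tvec"],k["camera_matrix"],np.array(k["D"]))[0].astype(np.float32)
        e=cv2.fitEllipse(p);L+=[*np.round(e[1],1),round(e[2])]
    print(az,ti,L)
E
```

```text
-160 28 [np.float64(13.5), np.float64(26.9), 70, np.float64(28.3), np.float64(29.6), 124]
-160 31 [np.float64(13.0), np.float64(26.9), 67, np.float64(28.2), np.float64(29.5), 119]
-160 34 [np.float64(12.5), np.float64(26.9), 64, np.float64(28.0), np.float64(29.4), 112]
-160 37 [np.float64(11.9), np.float64(26.8), 61, np.float64(27.7), np.float64(29.3), 105]
-160 40 [np.float64(11.3), np.float64(26.8), 58, np.float64(27.3), np.float64(29.2), 99]
-163.4 28 [np.float64(13.0), np.float64(26.9), 70, np.float64(28.2), np.float64(29.7), 125]
-163.4 31 [np.float64(12.4), np.float64(26.9), 68, np.float64(28.0), np.float64(29.6), 120]
-163.4 34 [np.float64(11.8), np.float64(26.9), 65, np.float64(27.8), np.float64(29.5), 114]
-163.4 37 [np.float64(11.2), np.float64(26.8), 62, np.float64(27.5), np.float64(29.4), 108]
-163.4 40 [np.float64(10.5), np.float64(26.8), 59, np.float64(27.1), np.float64(29.3), 102]
-167 28 [np.float64(12.4), np.float64(26.9), 71, np.float64(28.1), np.float64(29.7), 126]
-167 31 [np.float64(11.7), np.float64(26.9), 69, np.float64(27.9), np.float64(29.6), 121]
-167 34 [np.float64(11.1), np.float64(26.9), 66, np.float64(27.7), np.float64(29.6), 116]
-167 37 [np.float64(10.4), np.float64(26.9), 63, np.float64(27.3), np.float64(29.5), 111]
-167 40 [np.float64(9.7), np.float64(26.8), 60, np.float64(26.9), np.float64(29.4), 106]
```

Knob top is at (0.476, −0.061, 0.184), and about 0.188 was expected, so that's good. The lens is at about (0.714, 0.266, 0.102) with its axis about 33° from vertical, azimuth about −162°. Next move is to hover above the knob, closing along the radial direction and clear of the neighbours.

>>> {"api": "arm_command", "payload": {
  "deltas": [0, 0, -0.06, 0.019, -0.046, 0.015, 91.8, 0, 0, -0.12, 0.038, -0.092, 0.015, 91.8, 0, 0, -0.18, 0.057, -0.138, 0.015, 91.8, 0, 0, -0.24, 0.076, -0.184, 0.015, 91.8, 0, 0, -0.3, 0.095, -0.23, 0.015, 91.8, 0, 0, -0.36, 0.114, -0.276, 0.015, 91.8, 0, 0, -0.42, 0.133, -0.322, 0.015, 91.8, 0, 0, -0.48, 0.152, -0.368, 0.015, 91.8, 0, 0, -0.54, 0.171, -0.414, 0.015, 91.8, 0, 0, -0.6, 0.19, -0.46, 0.015, 91.8, 0, 0, -0.66, 0.209, -0.506, 0.015, 91.8, 0, 0, -0.72, 0.228, -0.552, 0.015, 91.8, 0, 0, -0.78, 0.247, -0.598, 0.015, 91.8, 0, 0, -0.83, 0.26, -0.63, 0.015, 91.8, 0, 0, -0.863, 0.267, -0.649, 0.015, 91.8, 0, 0, -0.863, 0.267, -0.649, 0.015, 91.8, 0, 0, -0.863, 0.267, -0.649, 0.015, 91.8],
  "force": 40
}}

```text
clock: 1.8
position: [0.4762, -0.06, 0.2604]
ee_rot: [-2.357, -2.076, 0.001]
force: [-0.7, 0.4, 0.4]
width: 0.999
gripper_force: 0.0
```

```bash
python3 - <<'E'
from h import *
s=sensors.observe();print(s["clock"],s["position"],s["ee_rot"],s["joints"])
print(cv2.Rodrigues(s["ee_rot"])[0].round(3))
im=optics.get_image("scene");t=optics.get_image("top")
f=lambda im,x,y,w,h,k:cv2.resize(im[y:y+h,x:x+w],None,fx=k,fy=k)
cv2.imwrite("pics/c2.png",np.hstack([f(im,205,130,130,130,3),f(t,300,150,130,130,3)]))
E
```

```text
1.8 [ 0.4761578  -0.06001297  0.2603876 ] [-2.35713703e+00 -2.07591219e+00  1.03060835e-03] [-0.53566034  0.19513595  0.65891166  1.93112574 -0.13642558  1.06036554
  0.05436964]
[[ 0.126  0.992 -0.001]
 [ 0.992 -0.126  0.   ]
 [-0.    -0.001 -1.   ]]
```

View pics/c2.png

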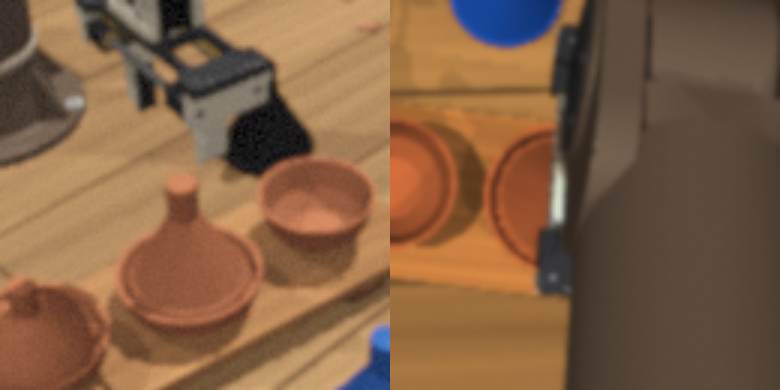

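Knob at crop (181,183), the gripper's fingers above it around (150–300, 60–160), and no contact. I'll check that the gripper projects where it should before descending.

```bash
python3 - <<'E'
from h import *
s=sensors.observe();R=cv2.Rodrigues(s["ee_rot"])[0]
P=np.array([s["position"]+R@np.array(v) for v in ([0,0,0],[0,.046,.019],[0,-.046,.019],[0,.065,.019],[0,-.065,.019])]+[[.476,-.061,.186]])
k=C["scene"];print(((cv2.projectPoints(P,k["rvec"],k["tvec"],k["camera_matrix"],np.array(k["D"]))[0].reshape(-1,2)-[205,130])*3).round())
E
```

```text
[[175. 112.]
 [206. 155.]
 [149. 106.]
 [218. 166.]
 [138.  97.]
 [179. 181.]]
```

The fingertips project where they appear, so the geometry is consistent. Descending and closing.

>>> {"api": "arm_command", "payload": {
  "deltas": [0, 0, 0, 0, -0.001, -0.03, 91.8, 0, 0, 0, 0, -0.001, -0.055, 91.8, 0, 0, 0, 0, -0.001, -0.075, 91.8, 0, 0, 0, 0, -0.001, -0.086, 91.8, 0, 0, 0, 0, -0.001, -0.086, 91.8, 0, 0, 0, 0, -0.001, -0.086, 60, 0, 0, 0, 0, -0.001, -0.086, 45, 0, 0, 0, 0, -0.001, -0.086, 38, 0, 0, 0, 0, -0.001, -0.086, 34, 0, 0, 0, 0, -0.001, -0.086, 32, 0, 0, 0, 0, -0.001, -0.086, 30, 0, 0, 0, 0, -0.001, -0.086, 25, 0, 0, 0, 0, -0.001, -0.086, 20, 0, 0, 0, 0, -0.001, -0.086, 20],
  "force": 40
}}

```text
clock: 3.3
position: [0.4765, -0.0612, 0.1747]
ee_rot: [2.358, 2.076, -0.0]
force: [0.3, 0.0, 0.3]
width: 0.317
gripper_force: 40.0
```

The gripper stopped at about 29 mm with 40 N, which is the knob. Lifting.

>>> {"api": "arm_command", "payload": {
  "deltas": [0, 0, 0, 0, 0, 0.005, 0, 0, 0, 0, 0, 0, 0.012, 0, 0, 0, 0, 0, 0, 0.022, 0, 0, 0, 0, 0, 0, 0.035, 0, 0, 0, 0, 0, 0, 0.05, 0, 0, 0, 0, 0, 0, 0.07, 0, 0, 0, 0, 0, 0, 0.09, 0, 0, 0, 0, 0, 0, 0.11, 0, 0, 0, 0, 0, 0, 0.125, 0, 0, 0, 0, 0, 0, 0.135, 0, 0, 0, 0, 0, 0, 0.14, 0, 0, 0, 0, 0, 0, 0.14, 0, 0, 0, 0, 0, 0, 0.14, 0],
  "force": 45
}}

```text
clock: 4.6
position: [0.4762, -0.0611, 0.3142]
ee_rot: [-2.357, -2.076, 0.001]
force: [-0.2, 0.5, -1.1]
width: 0.319
gripper_force: 45.0
```

```bash
python3 - <<'E'
from h import *
s=sensors.observe();print(s["position"],s["ee_rot"],s["joints"],s["force"],s["width"])
im=optics.get_image("scene");t=optics.get_image("top")
f=lambda im,x,y,w,h,k:cv2.resize(im[y:y+h,x:x+w],None,fx=k,fy=k)
cv2.imwrite("pics/c3.png",np.hstack([f(im,175,70,170,200,2.3),f(t,250,70,170,200,2.3)]))
E
```

```text
[ 0.47617855 -0.06110257  0.31422016] [-2.35716744e+00 -2.07610947e+00  1.08843990e-03] [-0.56351432  0.14059325  0.67270862  1.84557254 -0.09407744  1.18815265
  0.01303068] [-0.17059774  0.54162826 -1.13177817] 0.3193886045906944
```

View pics/c3.png

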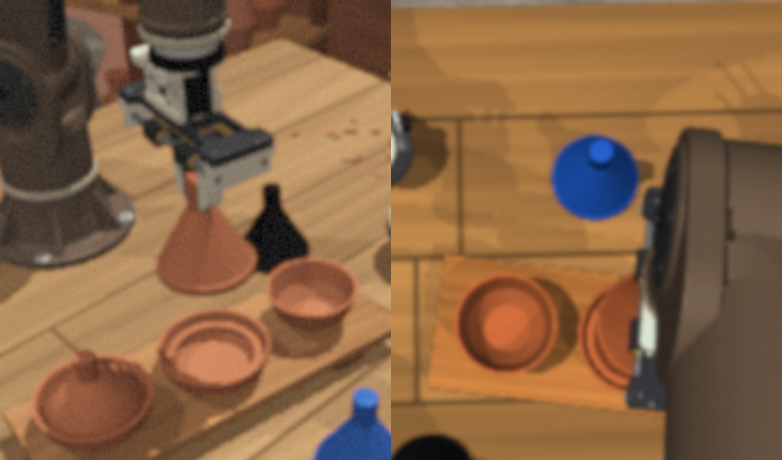

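The lid is held upright and free, and the dish stays in place at crop (215,350). Moving to the camera with a yaw first.

>>> {"api": "arm_command", "payload": {
  "deltas": [0, 0, 0.01, 0.004, 0.01, 0.003, 0, 0, 0, 0.03, 0.01, 0.03, 0.008, 0, 0, 0, 0.06, 0.02, 0.06, 0.012, 0, 0, 0, 0.09, 0.033, 0.09, 0.016, 0, 0, 0, 0.12, 0.044, 0.12, 0.02, 0, 0, 0, 0.15, 0.055, 0.15, 0.02, 0, 0, 0, 0.18, 0.066, 0.18, 0.02, 0, 0, 0, 0.21, 0.077, 0.21, 0.02, 0, 0, 0, 0.24, 0.088, 0.24, 0.02, 0, 0, 0, 0.265, 0.097, 0.265, 0.02, 0, 0, 0, 0.278, 0.102, 0.278, 0.02, 0, 0, 0, 0.281, 0.104, 0.284, 0.02, 0, 0, 0, 0.281, 0.104, 0.284, 0.02, 0, 0, 0, 0.281, 0.104, 0.284, 0.02, 0]
}}

```text
clock: 6.1
position: [0.5805, 0.2215, 0.3349]
ee_rot: [1.848, 2.54, -0.001]
force: [-0.1, -0.2, -2.0]
width: 0.316
gripper_force: 45.0
```

```bash
python3 - <<'E'
from h import *
T,A=np.deg2rad([33,-162]);zl=np.array([np.sin(T)*np.cos(A),np.sin(T)*np.sin(A),np.cos(T)])
s=sensors.observe();R=cv2.Rodrigues(s["ee_rot"])[0];print(s["position"],s["joints"],s["force"])
a=np.cross(R[:,2],-zl);print("turn",a/np.linalg.norm(a)*np.arccos(R[:,2]@-zl)/(np.pi/2), "shift",np.array([.7135,.266,.102])+.258*zl-s["position"])
E
```

```text
[0.58046542 0.22150239 0.33489013] [-0.77359035  0.38937853  0.47722011  1.47217307 -0.18015469  1.32395463
  0.02989864] [-0.12771366 -0.17678121 -2.01949241]
turn [ 1.13669786e-01 -3.48703389e-01  2.28018161e-04] shift [-0.00060491  0.00107551 -0.01651313]
```

>>> {"api": "arm_command", "payload": {
  "deltas": [0.006, -0.02, 0, 0, 0, 0, 0, 0.017, -0.052, 0, 0, 0, 0, 0, 0.03, -0.09, 0, 0, 0, -0.002, 0, 0.043, -0.13, 0, 0, 0, -0.004, 0, 0.056, -0.17, 0, 0, 0, -0.006, 0, 0.069, -0.21, 0, 0, 0.001, -0.008, 0, 0.082, -0.25, 0, 0, 0.001, -0.01, 0, 0.095, -0.29, 0, 0, 0.001, -0.012, 0, 0.105, -0.322, 0, 0, 0.001, -0.014, 0, 0.111, -0.341, 0, 0, 0.001, -0.016, 0, 0.114, -0.349, 0, 0, 0.001, -0.016, 0, 0.114, -0.349, 0, 0, 0.001, -0.016, 0, 0.114, -0.349, 0, 0, 0.001, -0.016, 0]
}}

```text
clock: 7.4
position: [0.5808, 0.2234, 0.3192]
ee_rot: [1.604, 2.207, 0.655]
force: [0.1, 0.0, -1.9]
width: 0.318
gripper_force: 45.0
```

```bash
python3 - <<'E'
from h import *
s=sensors.observe();print(s["position"],cv2.Rodrigues(s["ee_rot"])[0][:,2],s["force"],s["joints"],s["width"])
im=optics.get_image("scene");t=optics.get_image("top")
cv2.imwrite("pics/s4.png",im);cv2.imwrite("pics/t4.png",t)
f=lambda im,x,y,w,h,k:cv2.resize(im[y:y+h,x:x+w],None,fx=k,fy=k)
cv2.imwrite("pics/c4.png",np.hstack([f(im,300,100,160,200,2.5),f(t,160,60,160,200,2.5)]))
E
```

```text
[0.58076361 0.2233607  0.31920438] [ 0.51835451  0.16904483 -0.83829139] [ 0.08457673  0.04253803 -1.91754903] [-0.96537473  0.08660663  0.49555466  2.02054938  0.10949368  0.47768968
 -0.25222057] 0.3183258081305108
```

View pics/c4.png

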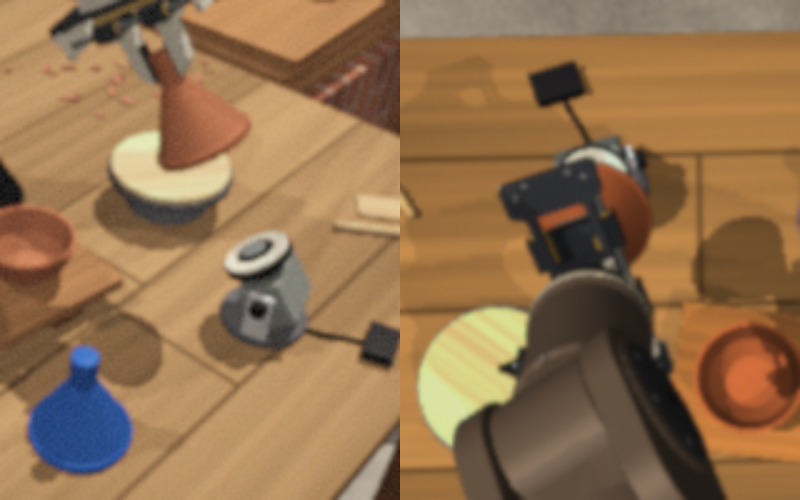

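The lid's mouth faces the camera, with its rim at scene ≈(366,166)–(399,150) and the lens at ≈(403,201). I'll check the rim against the prediction from the hand pose.

```bash
python3 - <<'E'
from h import *
s=sensors.observe();R=cv2.Rodrigues(s["ee_rot"])[0]
p=s["position"]+.108*R[:,2];t=np.linspace(0,2*np.pi,90,0)
X=p+.058*(np.cos(t)[:,None]*R[:,0]+np.sin(t)[:,None]*R[:,1])
k=C["scene"];q=cv2.projectPoints(X,k["rvec"],k["tvec"],k["camera_matrix"],np.array(k["D"]))[0].reshape(-1,2)
im=cv2.imread("pics/s4.png");hsv=cv2.cvtColor(im,cv2.COLOR_BGR2HSV)
roi=np.zeros(im.shape[:2],np.uint8);roi[118:172,358:405]=255
m=((hsv[...,0]<11)&(hsv[...,1]>110)).astype(np.uint8)*255&roi
c=max(cv2.findContours(m,0,1)[0],key=cv2.contourArea).reshape(-1,2)
for a in (0,30,60,90,120):
    d=np.array([np.cos(np.deg2rad(a)),np.sin(np.deg2rad(a))]);print(a,"seen",(c@d).max().round(1),"pred",(q@d).max().round(1))
print("left seen",c[:,0].min(),"pred",q[:,0].min(), "rim",p)
o=im[95:185,340:430].copy();o=cv2.resize(o,None,fx=6,fy=6)
cv2.polylines(o,[np.int32((q-[340,95]+.5)*6)],True,(255,255,0),1);cv2.imwrite("pics/c5.png",o)
E
```

```text
0 seen 398.0 pred 400.4
30 seen 420.4 pred 421.9
60 seen 332.7 pred 334.0
90 seen 166.0 pred 168.2
120 seen -39.2 pred -37.2
left seen 359 pred 363.07237929326226 rim [0.63694093 0.2419273  0.22859727]
```

View pics/c5.png

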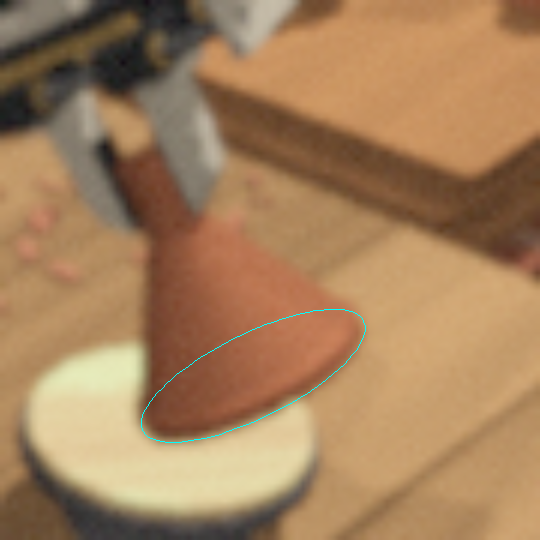

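The predicted rim outline matches the seen rim to about 1 px, so the lid sits straight in the grip. Its rim centre is 15 cm from the lens along the axis. Settling briefly, then handing in.

>>> {"api": "arm_command", "payload": {
  "deltas": [0, 0, 0, 0, 0, 0, 0, 0, 0, 0, 0, 0, 0, 0, 0, 0, 0, 0, 0, 0, 0]
}}

```text
clock: 7.8
position: [0.5806, 0.2238, 0.3187]
ee_rot: [1.603, 2.208, 0.655]
force: [-0.0, -0.2, -2.5]
width: 0.319
gripper_force: 45.0
```

```bash
python3 -c "
from cell import arm
print(arm.sign_off())"
```

```text
the job is handed in; nothing more can be done
None
```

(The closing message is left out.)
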